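# Fill the tin carrier from the leaning rack

## Robot

A 7-joint arm with a two-finger parallel gripper is mounted at the origin on the work surface; the furniture and walls round the work are solid. World frame = base frame: x ahead of the robot, y to its left, z up, the work surface at z = 0. Lengths are in m, angles in rad, forces in N, time in s.
With the tool pointing down it reaches from about 0.35 to 0.9 m from the base axis. Payload 8.1 kg.
Tool frame: the origin (TCP) lies between the finger pads; the fingertips stand 25 mm ahead of it and the grasp point (between the pads) lies 6 mm ahead of it; z points along the fingers, y is the direction in which the jaws open and shut (so a half turn about z gives the same grasp; the last joint's range is limited). The gripper opens to 92 mm and grips with 3 to 60 N. Pads are 19 mm wide; open, the fingers measure 130 mm over their backs; the gripper's body (75 mm by 190 mm) begins 47 mm behind the grasp point.
Start: joints at [-1.432, 0.434, 0.025, 1.573, -0.012, 1.134, -0.075], TCP at [0.15, 0.607, 0.252] pointing down, gripper open.
Joint ranges: [-2.62, 2.62], [-0.44, 2.09], [-1.27, 1.32], [0.08, 2.57], [-1.32, 4.46], [0.12, 2], [-2.74, 2.74]. Speed limits (rad/s): [2.22, 2.22, 3.01, 3.01, 3.14, 3.14, 3.14].

## Interface

Orientations are given as a rotation vector (axis times angle).
In Python, from cell import * gives the robot as it stands.
- The arm moves only by the shell command python3 -m jog 'ROWS' [FORCE]. ROWS is JSON, one flat list of numbers, 5 for each row, row after row: the finger opening in mm, from 0 to 91.8, then the shift along the tool's x, y, z in units of 40 mm (1.0 is 40 mm), then the turn about the tool's z in units of 6 degrees (1.0 is 6 degrees). A call has 1 to 20 rows; each row shifts and turns the pose as measured when the row begins, along the tool's axes as they then stand; what a row does not reach is not made up. A row lasts 1/12 s, in which the tool goes at most 41.7 mm and 7.16 degrees, less where a joint would pass 70% of its speed; a pose out of reach is approached as far as the arm can. A call is refused whole if a number of a shift passes 1 or a number of a turn 1, either way. A call with a gripper value outside its range is refused whole. The fingers move at their own pace and stop on an object; FORCE is the grip in N (left out, the last holds). Time passes only in rows, so rows that do not move let the fingers close. It gives the time, the measured TCP pose, the force and the opening at its end, in the units of the state.
- observe(): the state, without advancing time (a new reading comes with each control period).
- get_image(name): name is "side" or "top" or "wrist"; returns the picture (384x512x3 uint8, red, green, blue); there is no depth.
- camera_params(name): a dict with "intrinsics" (3x3 intrinsics, pixels), "xyz" and "orientation" of the camera in the world. Camera axes: x right, y down, z forward; pixel columns grow to the right and rows downward; lengths in m; the calibration is good to about 2 mm. A picture is of the moment at which its call begins: read the wrist's pose just before it. camera_params takes no time and is no camera call; for the wrist camera it gives the pose at the moment of the call.
- sign_off(): hands the job in, once; it reports no verdict.
The state is a dict: "clock": time; "joints": joint angles; "dq": joint speeds; "joint_efforts": joint torques, N m; "position": TCP position; "ee_rot": TCP orientation; "force": force on the tool from outside, world axes, zero at the start; "ft_torque": the same for the moment, N m; "width": opening from 0.0 (shut) to 1.0 (fully open).
Only numpy, scipy, OpenCV 4.12 (cv2) and the standard library are available. Lean on these libraries where they do the work, as an engineer would, in place of code of your own. Each camera call takes 0.05 s, during which the arm holds its last target. There are 200 camera calls.

## Task

The two gold tins lean on their edges in the white rack. Take each out and stand it on its edge in an empty cell of the grey and blue carrier, one tin per cell, right down on the cell's floor. Leave the tin that is already packed in the carrier where it is.

Things in the scene. Friction and masses are not known exactly. Their poses are not given: they have to be found in the camera images.
- rack: White two-bay rack on a metal base plate, fixed, 160 mm along y; plate 105 mm along x (-47 to +58 mm). Origin on the table under the bays; x to the rack's back, z up. The bays, centred at y = +39 and -39 mm, lean 30 degrees to -x: in rack axes 'up the tin' is (-0.5, 0, 0.866) and the tins' flat faces look along (0.866, 0, 0.5).
- bays (a point): Middle of the rack's bay floors, 45 mm above the table over the rack's origin; axes as the rack's. Bays are 28 mm wide across the tin and 74 mm along y. Measured up the tin from their floors, the front and back walls reach 26 mm, the end and middle walls (4 mm thick) 30 mm; so the upper 36 mm of each tin stands free.
- carrier: Divided carrier, grey plastic with two blue dividers 26 mm thick, fixed; 154 mm along x, 88 mm along y (thin steel lugs reach 13 mm farther, 20 mm above the table), 38 mm high, dividers too. Origin: centre of its underside; z up. Cells at x = -56, 0, +56 mm. A tin stands in a cell on its edge, flat faces looking along carrier x, its top 72 mm above the table.
- cell_near (a point): Centre of the near (carrier -x) cell's floor, which lies 6 mm above the table. Axes as those of the carrier. The cell is open at the top and measures 30 mm along x, 76 mm along y, and is 32 mm deep; empty at the start.
- cell_mid (a point): Centre of the middle cell's floor, which lies 6 mm above the table. Axes as those of the carrier. The cell is open at the top and measures 30 mm along x, 76 mm along y, and is 32 mm deep; empty at the start.
- cell_far (a point): Centre of the far (carrier +x) cell's floor, which lies 6 mm above the table. Axes as those of the carrier. The cell is open at the top and measures 30 mm along x, 76 mm along y, and is 32 mm deep; it holds the packed tin at the start.
- tin_left: Closed gold tin, 66 mm diameter, 22 mm thick, about 60 g, leaning on its edge in the rack's +y bay, resting on the bay's front wall. Origin: centre of its underside, z along the tin's axis (towards the rack's back and up at the start).
- tin_left_center (a point): Middle of that tin, 11 mm from its underside along the tin's z; axes as the tin's. At the start about 72 mm above the table.
- tin_right: Closed gold tin, 66 mm diameter, 22 mm thick, about 60 g, in the rack's -y bay, otherwise as tin_left.
- tin_right_center (a point): Middle of that tin, 11 mm from its underside along the tin's z; axes as the tin's.
- tin_packed: Closed gold tin, 66 mm diameter, 22 mm thick, about 60 g, already standing on its edge in the carrier's far cell. Origin: centre of its underside, z along the tin's axis (the carrier's +x).
- tin_packed_center (a point): Middle of the packed tin; its axes as the tin's.
Mind the look-alikes: they are no part of the job. Leave any orange look-alike of the tin_left alone.

How it is judged:
By the outcome, as a careful person would: the job done as asked, in the order asked, and still so for the second after the job is handed in, with the robot touching nothing.
It also fails if it takes over 54 s, if anything falls off the work surface, if the arm or the gripper's body presses on something with over 40 N, if the wrist force passes 120 N, or if a joint passes its speed limit or range.

## Working session

There is one attempt and no reset: what is moved stays moved. The work goes in short steps, Python scripts to look and compute and a shell command to move; the robot and the scene stay as the last step left them, time stands still between calls to the robot, and variables do not carry over. Pictures are saved under pics/ and viewed, about 8 in all and at most 12, crops included, and the job is handed in when it is done.

```bash
mkdir -p pics; ls
python3 - <<'E'
from cell import *
import cv2, numpy as np
np.set_printoptions(precision=4,suppress=True)
s=observe();print(s)
ims=[]
for n in("top","side"):
    p=camera_params(n);print(n,p)
    im=get_image(n)[:,:,::-1];cv2.imwrite(f"pics/{n}0.png",im)
    ims.append(im)
E
```

```text
pics
{'clock': 0.0, 'joints': array([-1.4316,  0.4352,  0.025 ,  1.5741, -0.0116,  1.134 , -0.0751]), 'dq': array([ 0.0006,  0.0014, -0.0037, -0.0012, -0.0007, -0.0001,  0.0009]), 'joint_efforts': array([  0.0007, -66.7863,   0.9853, -31.4466,  -0.0605,   0.0429,
         0.0001]), 'position': array([0.1496, 0.6063, 0.251 ]), 'ee_rot': array([-0.3791, -3.1186,  0.0025]), 'force': array([-0.2309, -0.1259,  0.332 ]), 'ft_torque': array([-0.0156,  0.0303,  0.0136]), 'width': 1.0019940600724713}
top {'intrinsics': array([[420.8834,   0.    , 248.1124],
       [  0.    , 420.8834, 194.6311],
       [  0.    ,   0.    ,   1.    ]]), 'xyz': array([ 0.3581, -0.1276,  0.8896]), 'orientation': array([-2.0428,  2.1531, -0.2596])}
side {'intrinsics': array([[407.6086,   0.    , 249.6064],
       [  0.    , 407.6086, 185.2506],
       [  0.    ,   0.    ,   1.    ]]), 'xyz': array([0.3198, 0.5714, 0.4575]), 'orientation': array([-0.351 ,  2.5145, -1.5352])}
```

View pics/top0.png

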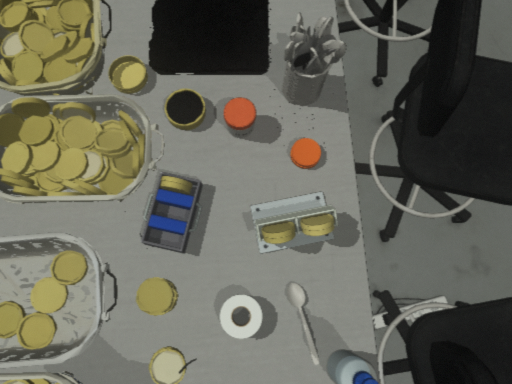

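View pics/side0.png

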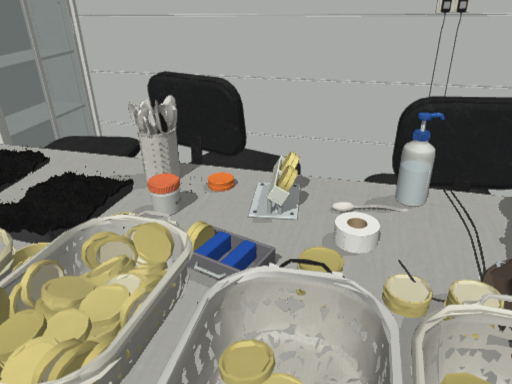

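The top view shows the carrier around (172,210) with the packed tin at its upper end (178,184), and the rack around (292,222) with tins at (278,231) and (316,223). I'll enlarge these areas.

```bash
cat > h.py <<'E'
import numpy as np, cv2
from scipy.spatial.transform import Rotation as R
np.set_printoptions(precision=4,suppress=True)
def ray(p,uv,z):
    "world point at height z on the pixel's ray"
    d=R.from_rotvec(p["orientation"]).as_matrix()@np.linalg.solve(p["intrinsics"],[uv[0],uv[1],1.])
    return p["xyz"]+d*(z-p["xyz"][2])/d[2]
def proj(p,X):
    c=R.from_rotvec(p["orientation"]).as_matrix().T@(np.asarray(X)-p["xyz"]).T
    q=p["intrinsics"]@c
    return (q[:2]/q[2]).T
E
python3 - <<'E'
from h import *; from cell import *
p=camera_params("top")
for n,uv,z in(("rack",(292,222),0),("carrier",(172,210),.038),("0",(256,192),0),("px+x",(256,92),0),("px+u",(356,192),0)):print(n,ray(p,uv,z))
im=cv2.imread("pics/top0.png")[160:260,130:345]
im=cv2.resize(im,None,fx=3.7,fy=3.7,interpolation=cv2.INTER_CUBIC)
cv2.imwrite("pics/top0c.png",im)
E
```

```text
rack [ 0.5085 -0.2314  0.    ]
carrier [0.5401 0.0184 0.038 ]
0 [ 0.5787 -0.1581  0.    ]
px+x [ 0.8166 -0.1718  0.    ]
px+u [ 0.5673 -0.3758  0.    ]
```

View pics/top0c.png

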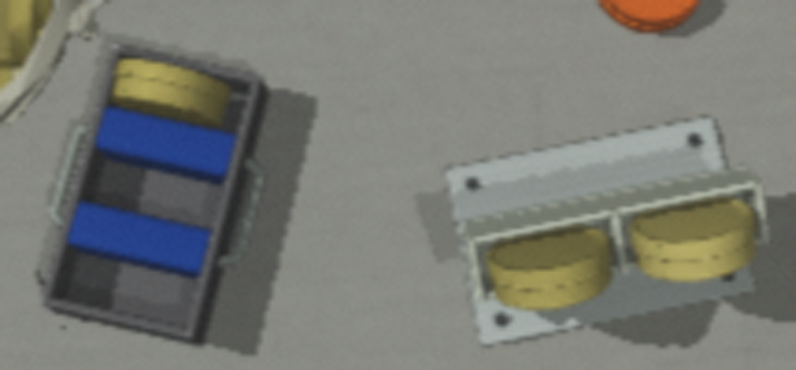

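The crop shows the rack plate corners at crop (447,168), (715,117), (752,290), (483,347). The tins lean toward the image bottom (robot side). The carrier rim corners are near (112,35), (265,80), (200,340), (43,303), with the packed tin at the top end. I'll fit both poses.

```bash
cat >> h.py <<'E'
from scipy.optimize import least_squares
def fit(p,local,px,x0):
    local=np.array(local,float);px=np.array(px,float)
    def W(q,L=local):
        c,s=np.cos(q[2]),np.sin(q[2])
        return np.c_[q[0]+c*L[:,0]-s*L[:,1],q[1]+s*L[:,0]+c*L[:,1],L[:,2]]
    r=least_squares(lambda q:(proj(p,W(q))-px).ravel(),x0)
    return r.x,r.fun.reshape(-1,2)
RACK=[[.058,.08,.003],[.058,-.08,.003],[-.047,-.08,.003],[-.047,.08,.003]]
CAR=[[.077,.044,.038],[.077,-.044,.038],[-.077,-.044,.038],[-.077,.044,.038]]
E
python3 - <<'E'
from h import *; from cell import *
p=camera_params("top")
f=lambda L:[(130+(x+.5)/3.7-.5,160+(y+.5)/3.7-.5) for x,y in L]
for n,l,px in(("rack",RACK,[(447,168),(715,117),(752,290),(483,347)]),("car",CAR,[(112,37),(265,80),(200,340),(43,303)])):
    q,e=fit(p,l,f(px),[.5,-.1,0.]);print(n,q,np.degrees(q[2]));print(e)
s=observe();M=R.from_rotvec(s["ee_rot"]).as_matrix();print(M)
w=camera_params("wrist");print(M.T@(w["xyz"]-s["position"]),M.T@R.from_rotvec(w["orientation"]).as_matrix(),w["intrinsics"])
E
```

```text
rack [ 0.5036 -0.2312  0.1412] 8.090441632956031
[[-0.2987 -0.0096]
 [-0.4953 -0.0739]
 [ 1.0991  0.4132]
 [-0.3208 -0.3583]]
car [ 0.5397  0.0191 -0.2687] -15.394180465293724
[[ 0.9416  1.273 ]
 [ 0.0973 -1.7223]
 [-0.6614 -0.1096]
 [-0.3329  0.543 ]]
[[-0.9709  0.2395 -0.0002]
 [ 0.2395  0.9709 -0.0015]
 [-0.0001 -0.0015 -1.    ]]
[ 0.0836 -0.0003 -0.1335] [[ 0.0007 -0.9511 -0.309 ]
 [ 1.      0.0007  0.0001]
 [ 0.0001 -0.309   0.9511]] [[335.1302   0.     249.3189]
 [  0.     335.1302 193.4931]
 [  0.       0.       1.    ]]
```

```bash
python3 -m jog '[91,0,0,0,1, 91,0,0,0,1, 91,0,0,0,1, 91,0,0,0,1, 91,0,0,0,1, 91,0,0,0,1, 91,0,0,0,1, 91,0,0,0,1, 91,0,0,0,1, 91,0,0,0,1, 91,0,0,0,1, 91,0,0,0,0.4, 91,0,0,0,0]' 20; python3 -m jog '[91,-0.8,0.45,0,0, 91,-0.8,0.45,0,0, 91,-0.8,0.45,0,0, 91,-0.8,0.45,0,0, 91,-0.8,0.45,0,0, 91,-0.8,0.45,0,0, 91,-0.8,0.45,0,0, 91,-0.8,0.45,0,0, 91,-0.8,0.45,0,0, 91,-0.8,0.45,0,0, 91,-0.9,0,0,0, 91,-0.9,0,0,0, 91,-0.9,0,0,0, 91,-0.9,0,0,0, 91,-0.9,0,0,0, 91,-0.9,0,0,0, 91,-0.9,0,0,0, 91,-0.9,0,0,0, 91,-0.9,0,0,0]'
```

```text
clock: 1.18
position: [0.1487, 0.6025, 0.2448]
ee_rot: [2.131, 2.298, -0.019]
force: [-0.5, -0.6, 0.2]
width: 0.994
clock: 2.77
position: [0.3963, -0.0448, 0.2498]
ee_rot: [2.067, 2.356, -0.015]
force: [1.4, 1.0, -0.3]
width: 0.991
```

```bash
python3 -m jog '[91,-0.85,0.25,0,0, 91,-0.85,0.25,0,0, 91,-0.85,0.25,0,0, 91,-0.85,0.25,0,0, 91,-0.85,0.25,0,0, 91,-0.85,0.25,0,0,91,0,0,0,0]'
python3 - <<'E'
from h import *; from cell import *
s=observe();print(s["position"],s["ee_rot"]);p=camera_params("wrist");im=get_image("wrist")[:,:,::-1]
import pickle;pickle.dump(p,open("w1.pkl","wb"))
cv2.imwrite("pics/w1.png",cv2.resize(im,(768,576),interpolation=cv2.INTER_CUBIC))
c=(.5036,-.2312,.1412)
M=R.from_rotvec([0,0,c[2]]).as_matrix()
print(1.5*proj(p,[M@np.array(l)+[c[0],c[1],0] for l in RACK]))
E
```

```text
clock: 3.35
position: [0.4837, -0.2562, 0.2519]
ee_rot: [2.051, 2.367, -0.013]
force: [-0.7, 1.1, 0.1]
width: 0.991
[ 0.4837 -0.2562  0.2519] [ 2.051   2.3671 -0.0134]
[[488.4988  95.1481]
 [473.5713 306.8665]
 [343.917  306.5741]
 [340.1124  94.7692]]
```

View pics/w1.png

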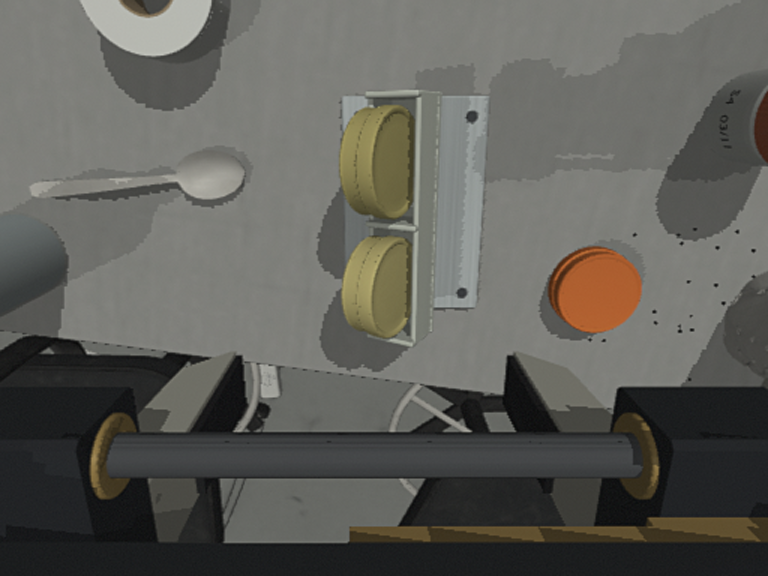

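The wrist view shows the rack back edge from (488,97) to (476,309) and the front-left corner at (343,95). The tins are at (378,162) for left and (376,286) for right, within 2-3 px of the prediction. I'll refit and compute grasp targets.

```bash
cat >> h.py <<'E'
def go(s,tgt):
    "shift in tool units (40 mm) from state s to world TCP tgt"
    return R.from_rotvec(s["ee_rot"]).as_matrix().T@(np.array(tgt)-s["position"])/.04
def yawy(s):
    y=R.from_rotvec(s["ee_rot"]).as_matrix()[:,1];return np.degrees(np.arctan2(y[1],y[0]))
E
python3 - <<'E'
from h import *; from cell import *; import pickle
p=pickle.load(open("w1.pkl","rb"))
q,e=fit(p,RACK[:2]+RACK[3:],np.array([(488,97),(476,309),(343,95)])/1.5,[.5,-.23,.14]);print(q,np.degrees(q[2]),e.ravel())
s=observe();print(yawy(s))
M=R.from_rotvec([0,0,q[2]]).as_matrix();o=np.array([q[0],q[1],0])
u=np.array([-.5,0,.866]);n=np.array([.866,0,.5])
for y in(.039,-.039):
    # predicted ellipse ends of the top edge & tin centre
    for nm,l in(("c",33*u-3*n),("topback",66*u+8*n),("topfront",66*u-14*n)):
        L=l/1000+np.array([0,y,.045]);print(y,nm,M@L+o,1.5*proj(p,M@L+o))
    t=M@np.array([-.030,y,0])+o; t[2]=.115; print("go",t,go(s,t))
E
```

```text
[ 0.5049 -0.232   0.1414] 8.1026079555621 [ 1.3778 -0.2566 -0.6695 -0.6755 -0.7926  0.8475]
8.21257206825942
0.039 c [ 0.4805 -0.1961  0.0721] [382.3032 163.9939]
0.039 topback [ 0.4736 -0.1971  0.1062] [370.3749 169.2265]
0.039 topfront [ 0.4548 -0.1997  0.0952] [336.5315 167.3218]
go [ 0.4697 -0.1976  0.115 ] [ 1.4687 -0.1163  3.3952]
-0.039 c [ 0.4915 -0.2733  0.0721] [381.4104 286.5476]
-0.039 topback [ 0.4846 -0.2743  0.1062] [370.3927 304.6782]
-0.039 topfront [ 0.4658 -0.277   0.0952] [339.3113 298.3372]
go [ 0.4807 -0.2748  0.115 ] [-0.4812 -0.12    3.4159]
```

```bash
python3 -m jog '[91,-0.24,-0.04,0,0, 91,-0.24,-0.04,0.3,0, 91,0,0,0.8,0, 91,0,0,0.8,0, 91,0,0,0.8,0, 91,0,0,0.4,0,91,0,0,0,0]'
cat > st.py <<'E'
from h import *; from cell import *
import sys
s=observe()
print(s["clock"],s["position"],"yaw",yawy(s),"F",s["force"],"T",s["ft_torque"],"w",s["width"]*91.8)
if len(sys.argv)>1: print("go",go(s,eval(sys.argv[1])))
E
python3 st.py '[.5049-.028*.99+.039*.1409,-.232-.028*.1409-.039*.99,.110]'
```

```text
clock: 3.98
position: [0.4823, -0.2704, 0.1231]
ee_rot: [2.037, 2.385, -0.008]
force: [-1.0, 0.6, -0.1]
width: 0.993
3.9833 [ 0.4823 -0.2704  0.1231] yaw 9.00207619339378 F [-0.9773  0.5653 -0.1486] T [-0.044   0.1189  0.0039] w 91.13581013053545
go [-0.1007 -0.0061  0.3284]
```

```bash
python3 -m jog '[91,-0.1,0,0.33,0.15, 91,0,0,0,0, 50,0,0,0,0, 50,0,0,0,0,50,0,0,0,0,50,0,0,0,0]' 15;python3 st.py '[.4827,-.2746,.110]'
```

```text
clock: 4.48
position: [0.4842, -0.2709, 0.1139]
ee_rot: [2.045, 2.377, -0.004]
force: [-0.7, -0.2, 0.5]
width: 0.75
4.4833 [ 0.4842 -0.2709  0.1139] yaw 8.587828142064007 F [-0.6639 -0.2477  0.4604] T [-0.0696 -0.0085  0.0224] w 68.87648042492015
go [-0.0864 -0.05    0.0974]
```

```bash
python3 -m jog '[10,0,0,0,0, 10,0,0,0,0, 10,0,0,0,0, 10,0,0,0,0]' 15; python3 st.py;  python3 -m jog '[10,0,0,0,0, 10,0,0,0,0, 10,0,0,0,0, 10,0,0,0,0]' 15; python3 st.py
```

```text
clock: 4.82
position: [0.4853, -0.2709, 0.116]
ee_rot: [2.042, 2.376, -0.001]
force: [-0.4, 0.1, -0.1]
width: 0.455
4.8167 [ 0.4853 -0.2709  0.116 ] yaw 8.655127209787809 F [-0.3715  0.1112 -0.1109] T [-0.0713  0.0382 -0.0525] w 41.78116619258319
clock: 5.15
position: [0.4848, -0.2712, 0.116]
ee_rot: [2.043, 2.376, -0.002]
force: [0.3, 0.9, 1.2]
width: 0.28
5.15 [ 0.4848 -0.2712  0.116 ] yaw 8.627367287260395 F [0.3485 0.9209 1.1938] T [-0.0997  0.1139  0.0119] w 25.683894087656835
```

```bash
python3 -m jog '[10,0,0,0,0, 10,0,0,0,0, 10,0,0,0,0]' 15
python3 - <<'E'
from h import *; from cell import *
s=observe();print(s["position"],s["force"],s["width"]*91.8)
im=get_image("wrist")[:,:,::-1];cv2.imwrite("pics/w2.png",im)
i2=get_image("side")[:,:,::-1][130:230,220:340]
cv2.imwrite("pics/g2.png",np.hstack([cv2.resize(im,(400,300)),cv2.resize(i2,(360,300),interpolation=cv2.INTER_CUBIC)]))
E
```

```text
clock: 5.4
position: [0.4849, -0.2712, 0.116]
ee_rot: [2.043, 2.376, -0.002]
force: [-0.4, 0.2, 1.1]
width: 0.278
[ 0.4849 -0.2712  0.116 ] [-0.4094  0.219   1.1328] 25.479728986144163
```

View pics/g2.png

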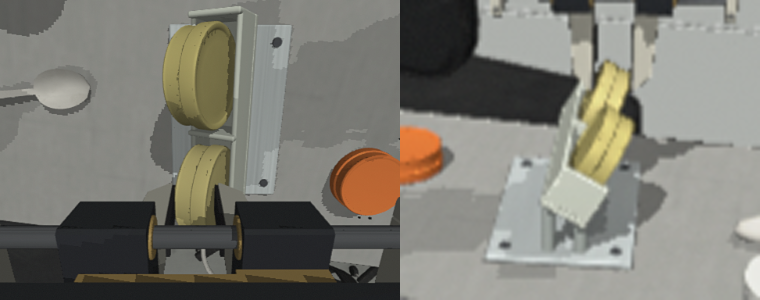

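The tin's top is between the pads at about (205,195), still leaning in its bay. I'll slide it out along the bay.

```bash
python3 -m jog '[10,0,-0.12,-0.22,0, 10,0,-0.12,-0.22,0, 10,0,-0.12,-0.22,0,10,0,0,0,0]' 25; python3 st.py;python3 -m jog '[10,0,-0.12,-0.22,0, 10,0,-0.12,-0.22,0, 10,0,-0.12,-0.22,0,10,0,0,0,0]' 25; python3 st.py
```

```text
clock: 5.83
position: [0.4694, -0.2735, 0.1448]
ee_rot: [2.043, 2.376, -0.002]
force: [-0.5, -0.3, -0.6]
width: 0.268
5.8333 [ 0.4694 -0.2735  0.1448] yaw 8.632076656936382 F [-0.4536 -0.3321 -0.6165] T [-0.1423  0.0447 -0.0484] w 24.63844124924246
clock: 6.17
position: [0.4524, -0.276, 0.1747]
ee_rot: [2.044, 2.375, -0.001]
force: [-0.3, 0.0, -0.6]
width: 0.266
6.1667 [ 0.4524 -0.276   0.1747] yaw 8.563353053889621 F [-0.2752  0.0097 -0.5529] T [-0.1704  0.0784 -0.0079] w 24.401305489766308
```

```bash
python3 -m jog '[10,0,-0.2,-0.8,0, 10,0,0,-0.8,0, 10,0,0,0,0, 10,0,0,0,0, 10,0,0,0,0]' 60
python3 - <<'E'
from h import *; from cell import *
s=observe();print(s["position"],s["force"],s["width"]*91.8)
im=get_image("wrist")[:,:,::-1]
i2=get_image("side")[:,:,::-1][60:220,220:380]
cv2.imwrite("pics/g3.png",np.hstack([cv2.resize(im,(400,300)),cv2.resize(i2,(300,300),interpolation=cv2.INTER_CUBIC)]))
E
```

```text
clock: 6.58
position: [0.4429, -0.2766, 0.2417]
ee_rot: [2.045, 2.375, 0.0]
force: [0.2, 0.3, -0.8]
width: 0.259
[ 0.4429 -0.2766  0.2417] [ 0.169   0.2807 -0.7647] 23.813681494206236
```

View pics/g3.png

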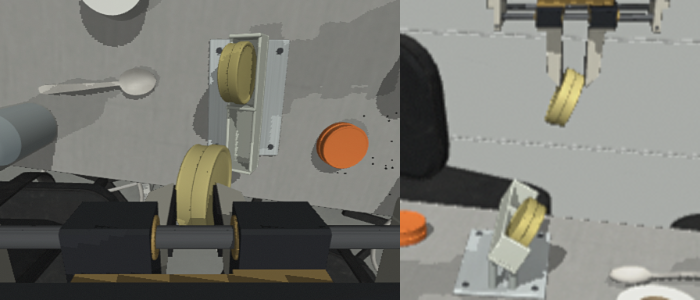

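The tin is out and held near its top edge, leaning about 20°, top toward the robot. I'll turn to the carrier's yaw and hover at the near cell for a refined look.

```bash
python3 -m jog '[10,0,0,-0.3,1, 10,0.2,0,0,1, 10,0.5,0,0,1, 10,0.5,0,0,1, 10,0,0,0,0]' 60; python3 st.py '[.4655,.0395,.25]'
```

```text
clock: 7.1
position: [0.4446, -0.2269, 0.2485]
ee_rot: [2.522, 1.872, -0.008]
force: [0.4, -0.4, -1.0]
width: 0.261
7.1 [ 0.4446 -0.2269  0.2485] yaw -16.817164177991994 F [ 0.4325 -0.4059 -0.9876] T [-0.0746  0.0707  0.022 ] w 23.93863187444518
go [ 6.5264 -1.4267 -0.0633]
```

```bash
python3 -m jog '[10,0.7,-0.15,0,-0.2, 10,0.8,-0.17,0,0, 10,0.8,-0.17,0,0, 10,0.8,-0.17,0,0, 10,0.8,-0.17,0,0, 10,0.8,-0.17,0,0, 10,0.8,-0.17,0,0, 10,0.5,-0.1,0,0, 10,0,0,0,0]' 60; python3 st.py '[.4655,.0395,.25]'
python3 - <<'E'
from h import *; from cell import *; import pickle
p=camera_params("wrist");im=get_image("wrist")[:,:,::-1]
pickle.dump(p,open("w4.pkl","wb"))
cv2.imwrite("pics/w4.png",cv2.resize(im,(768,576),interpolation=cv2.INTER_CUBIC))
c=(.5397,.0191,-.2687);M=R.from_rotvec([0,0,c[2]]).as_matrix()
print(1.5*proj(p,[M@np.array(l)+[c[0],c[1],0] for l in CAR]))
E
```

```text
clock: 7.85
position: [0.4574, 0.0258, 0.2404]
ee_rot: [2.492, 1.91, -0.027]
force: [-0.3, -0.2, -1.1]
width: 0.259
7.85 [0.4574 0.0258 0.2404] yaw -15.062355116664007 F [-0.2867 -0.1606 -1.0639] T [-0.0854  0.082   0.0232] w 23.760888051069845
go [ 0.3798  0.1047 -0.2462]
[[621.4657 163.6701]
 [600.7173 292.6028]
 [381.1669 290.621 ]
 [382.6826 161.8961]]
```

View pics/w4.png

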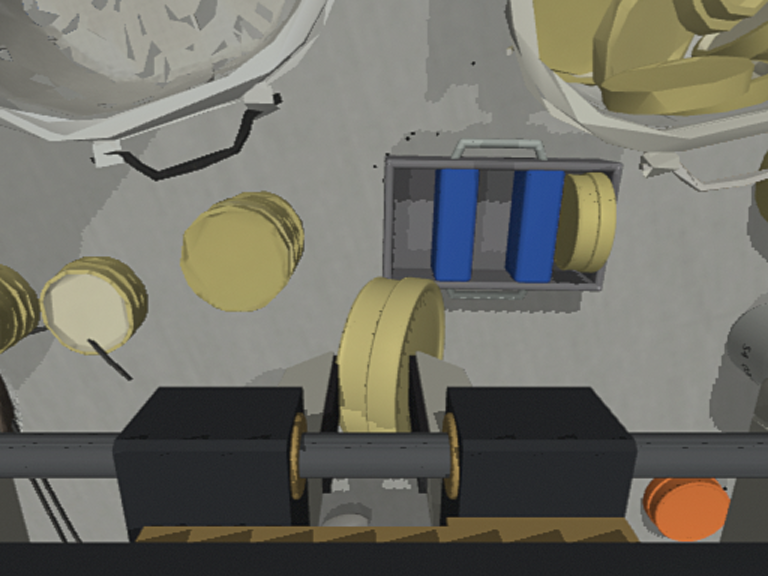

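Carrier corners are at (387,156), (621,160), (601,290), (386,287). The basket handle root is at (650,163) and its bend near (695,187). I'll refit the carrier and triangulate the handle's height to check clearance.

Run:
```python
from h import *; from cell import *; import pickle
p=pickle.load(open("w4.pkl","rb"));t=camera_params("top")
px=np.array([(621,160),(601,290),(386,287),(387,156)])/1.5
q,e=fit(p,CAR,px,[.54,.02,-.27]);print("car",q,np.degrees(q[2]),e.ravel())
M=R.from_rotvec([0,0,q[2]]).as_matrix();o=np.array([q[0],q[1],0])
for n,a,b in(("root",(150,172),(650,163)),("bend",(161,150),(695,187))):
    f=lambda X:np.r_[proj(t,X)-a,proj(p,X)-np.array(b)/1.5]
    r=least_squares(f,[.6,.05,.1]);print(n,r.x,r.fun, "carrier frame",M.T@(r.x-o))
s=observe()
for n,x in(("near",-.056),("mid",0)):print(n,o+M@[x,0,0],"hover go",go(s,o+M@[x-.021,0,.24]))
```

```text
car [ 0.5416  0.0213 -0.2742] -15.709525641572977 [ 2.2569  0.1527  1.1125 -0.2061 -2.2055 -0.2855 -1.2708  0.741 ]
root [0.6096 0.0511 0.106 ] [-1.2474 -3.1572 -1.0377  0.5304] carrier frame [0.0574 0.0471 0.106 ]
bend [0.6455 0.0272 0.0842] [ 2.1158  4.4506  1.4986 -0.9045] carrier frame [0.0984 0.0339 0.0842]
near [0.4877 0.0364 0.    ] hover go [0.5022 0.1318 0.0016]
mid [0.5416 0.0213 0.    ] hover go [ 0.4875  1.5316 -0.0109]
```

```bash
python3 -m jog '[10,0.25,0.7,0,0.1, 10,0.24,0.8,0,0, 10,0,0,0,0, 10,0,0,0.8,0, 10,0,0,0.7,0, 10,0,0,0.5,0, 10,0,0,0,0]' 60; python3 st.py '[.5416-.021*.963,.0213+.021*.271,.14]'
python3 - <<'E'
from h import *; from cell import *; import pickle
i=get_image("side")[:,:,::-1][140:280,160:320]
cv2.imwrite("pics/s5.png",cv2.resize(i,None,fx=4.2,fy=4.2,interpolation=cv2.INTER_CUBIC))
E
```

```text
clock: 8.48
position: [0.5218, 0.0169, 0.1536]
ee_rot: [2.499, 1.897, -0.035]
force: [-1.0, -0.5, -0.2]
width: 0.255
8.4833 [0.5218 0.0169 0.1536] yaw -15.580795789238024 F [-1.0123 -0.5337 -0.2223] T [-0.0444  0.1242  0.0179] w 23.381204115262562
go [ 0.2474 -0.0736  0.3346]
```

View pics/s5.png

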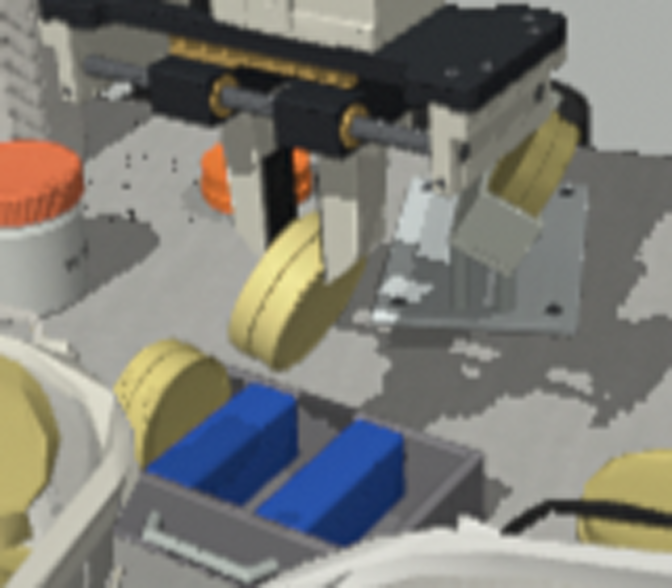

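```bash
cat > tin.py <<'E'
from h import *; from cell import *
s=observe();p=camera_params("side");w=.0234
yw=np.radians(yawy(s));M=R.from_rotvec([0,0,yw]).as_matrix();tip=s["position"]-[0,0,.025]
def geo(th,dy):
    u=np.array([-np.sin(th),0,np.cos(th)]);n=np.array([np.cos(th),0,np.sin(th)])
    a=(w-.022*np.cos(th))/np.sin(th)
    c=np.array([w/2,dy,0])+(a-.033)*u-.011*n
    return u,n,c,a
def cloud(th,dy):
    u,n,c,a=geo(th,dy);f=np.linspace(0,2*np.pi,120)
    P=np.concatenate([c+k*n+.033*(np.outer(np.cos(f),u)+np.outer(np.sin(f),[0,1,0])) for k in(-.011,.011)])
    return proj(p,P@M.T+tip)
F=lambda x,y:np.array([160+(x+.5)/4.2-.5,140+(y+.5)/4.2-.5])
obs=[((-1,0),F(232,325)),((0,1),F(278,369)),((-1,1),F(240,350)),((1,1),F(310,360))]
obs=[(np.array(d)/np.hypot(*d),q) for d,q in obs]
r=least_squares(lambda v:[(cloud(*v)@d).max()-d@q for d,q in obs],[.35,0.])
u,n,c,a=geo(*r.x);print("theta",np.degrees(r.x[0]),"dy",r.x[1],"a",a,"res px",r.fun)
print("centre",c,"front-bottom",c-.033*u-.011*n,"back-bottom",c-.033*u+.011*n)
E
python3 tin.py
```

```text
theta 25.69389318321954 dy -0.010834175441051636 a 0.008246295081971375 res px [-0.2358  1.4081 -0.7696 -0.7409]
centre [ 0.0125 -0.0108 -0.0271] front-bottom [ 0.0169 -0.0108 -0.0616] back-bottom [ 0.0367 -0.0108 -0.052 ]
```

```bash
python3 -m jog '[10,0.25,-0.13,0,0, 10,0.25,-0.12,0,0, 10,0,0,0.2,0,10,0,0,0.15,0]' 60; python3 st.py '[.5178,.0363,.115]'
```

```text
clock: 8.87
position: [0.5199, 0.0383, 0.1443]
ee_rot: [2.499, 1.892, -0.026]
force: [-0.2, -0.8, -0.5]
width: 0.259
8.8667 [0.5199 0.0383 0.1443] yaw -15.735356581670638 F [-0.1932 -0.778  -0.5089] T [-0.1074  0.0866 -0.0335] w 23.819677880407568
go [-0.0484 -0.0352  0.7341]
```

```bash
python3 -m jog '[10,-0.05,-0.06,0.25,0, 10,0,0,0.25,0,10,0,0,0.2,0,10,0,0,0.1,0]' 30; python3 st.py '[.5178,.0363,.115]'
```

```text
clock: 9.2
position: [0.5197, 0.0374, 0.1121]
ee_rot: [2.493, 1.894, -0.014]
force: [1.4, 0.5, 57.1]
width: 0.259
9.2 [0.5197 0.0374 0.1121] yaw -15.567768225010042 F [ 1.4473  0.544  57.0522] T [-0.4454 -0.6078 -0.0184] w 23.763462769764555
go [-0.041  -0.0386 -0.071 ]
```

```bash
python3 -m jog '[10,0,0,-0.15,0, 10,-0.05,0.12,0,0]' 10; python3 st.py;  python3 -m jog '[10,0,0.12,0.05,0, 10,0,0.12,0.05,0]' 10; python3 st.py
```

```text
clock: 9.37
position: [0.5243, 0.0339, 0.1174]
ee_rot: [2.493, 1.893, -0.014]
force: [-0.4, 0.3, 0.3]
width: 0.249
9.3667 [0.5243 0.0339 0.1174] yaw -15.591361696864178 F [-0.3875  0.2514  0.3348] T [-0.0731  0.0586  0.0179] w 22.83595256631931
clock: 9.53
position: [0.5341, 0.0303, 0.1126]
ee_rot: [2.494, 1.892, -0.014]
force: [0.4, 0.2, -0.7]
width: 0.247
9.5333 [0.5341 0.0303 0.1126] yaw -15.62697387199063 F [ 0.3814  0.164  -0.6612] T [-0.101   0.0726  0.0105] w 22.708267869426678
```

Run:
```python
from h import *; from cell import *
i=get_image("side")[:,:,::-1][150:290,160:320]
j=get_image("wrist")[:,:,::-1][100:340,200:440]
cv2.imwrite("pics/s6.png",np.hstack([cv2.resize(i,(480,420),interpolation=cv2.INTER_CUBIC),cv2.resize(j,(320,420))]))
```

View pics/s6.png

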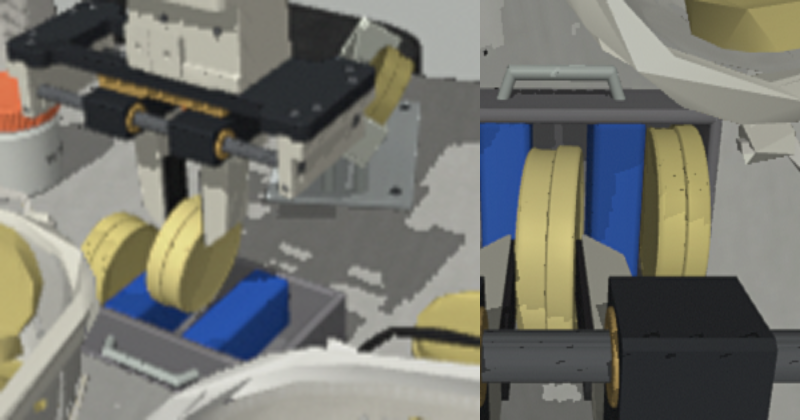

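The tin has straightened and is starting into the mid cell. I'll centre it and lower with light grip.

```bash
python3 -m jog '[10,0,0.12,0,0, 10,0,0.1,0.05,0]' 10; python3 st.py;  python3 -m jog '[10,0,0,0.12,0, 10,0,0,0.12,0, 10,0,0,0.12,0]' 10; python3 st.py '[.5416,.0213+.005,.089]'
```

```text
clock: 9.8
position: [0.5424, 0.0275, 0.1097]
ee_rot: [2.495, 1.892, -0.017]
force: [-0.8, 0.2, 0.4]
width: 0.241
9.8 [0.5424 0.0275 0.1097] yaw -15.661358463938571 F [-0.84    0.1607  0.3985] T [ 0.0131  0.2107 -0.009 ] w 22.1551119333484
clock: 10.05
position: [0.5431, 0.0271, 0.0941]
ee_rot: [2.495, 1.892, -0.017]
force: [0.8, -1.1, -0.7]
width: 0.24
10.05 [0.5431 0.0271 0.0941] yaw -15.652778840892859 F [ 0.7925 -1.0919 -0.6822] T [-0.1115  0.1378  0.0095] w 22.02935909782631
go [-0.0283 -0.0309  0.1273]
```

```bash
python3 -m jog '[10,0,-0.03,0.12,0, 10,0,0,0.1,0]' 10; python3 st.py;  python3 -m jog '[10,0,0,0.1,0, 10,0,0,0.1,0]' 10; python3 st.py
```

```text
clock: 10.22
position: [0.5415, 0.0274, 0.0838]
ee_rot: [2.495, 1.892, -0.018]
force: [-0.0, 0.9, -1.1]
width: 0.234
10.2167 [0.5415 0.0274 0.0838] yaw -15.64823133598566 F [-0.0285  0.9023 -1.1264] T [-0.156   0.015   0.0079] w 21.525382811998618
clock: 10.38
position: [0.5435, 0.0272, 0.0765]
ee_rot: [2.493, 1.891, -0.012]
force: [0.5, 1.1, 14.4]
width: 0.242
10.3833 [0.5435 0.0272 0.0765] yaw -15.650212252169961 F [ 0.5478  1.1266 14.4286] T [-0.1129 -0.1523 -0.0105] w 22.238731379950096
```

```bash
python3 -m jog '[36,0,0,0,0, 36,0,0,0,0, 36,0,0,0,0,36,0,0,-0.5,0,36,0,0,-0.9,0,36,0,0,-0.9,0,36,0,0,-0.9,0, 36,0,0,0,0]' 10; python3 st.py
python3 - <<'E'
from h import *; from cell import *; import pickle
p=camera_params("wrist");pickle.dump(p,open("w7.pkl","wb"))
k=get_image("wrist")[:,:,::-1];cv2.imwrite("pics/w7.png",k);j=k[0:300,150:450]
i=get_image("side")[:,:,::-1];cv2.imwrite("pics/s7.png",i);i=i[190:290,160:260]
cv2.imwrite("pics/g7.png",np.hstack([cv2.resize(i,(350,400),interpolation=cv2.INTER_CUBIC),cv2.resize(j,(400,400))]))
E
```

```text
clock: 11.05
position: [0.5409, 0.0282, 0.2062]
ee_rot: [2.496, 1.889, -0.024]
force: [1.1, -0.3, 0.3]
width: 0.393
11.05 [0.5409 0.0282 0.2062] yaw -15.756550212605799 F [ 1.0528 -0.3449  0.3104] T [-0.1065 -0.0651 -0.0428] w 36.09861656324972
```

View pics/g7.png

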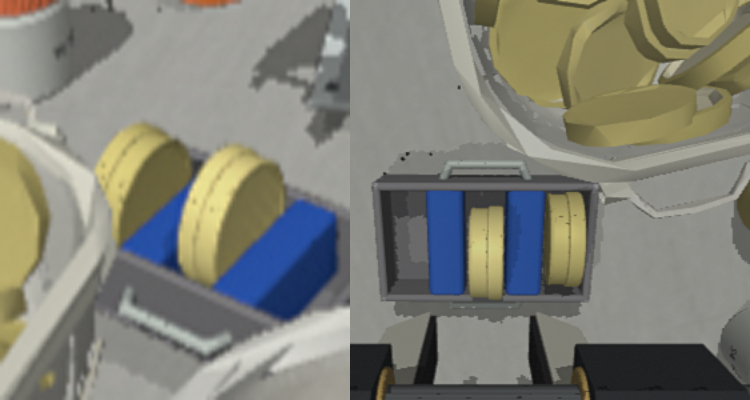

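The mid tin sits a little high and toward carrier -y compared with the packed one. I'll measure both tins' offsets from the wrist picture.

Run:
```python
from h import *; import pickle
p=pickle.load(open("w7.pkl","rb"));q=(.5416,.0213,-.2742)
M=R.from_rotvec([0,0,q[2]]).as_matrix();f=np.linspace(0,2*np.pi,200)
im=cv2.imread("pics/w7.png")
hsv=cv2.cvtColor(im,cv2.COLOR_BGR2HSV)
m=(cv2.inRange(hsv,(20,70,60),(35,255,255)))
for n,x,(c0,c1) in(("packed",.056,(306,320)),("mid",0,(245,260))):
    col=m[135:232,c0:c1].max(1);v=np.flatnonzero(col)+135;lo,hi=v.min(),v.max()+1;print(n,"rows",lo,hi)
    def ext(v):
        P=np.concatenate([np.c_[0*f+x+k,v[0]+.033*np.cos(f),v[1]+.033*np.sin(f)] for k in(-.011,.011)])
        g=proj(p,P@M.T+[q[0],q[1],0])[:,1];return g.min(),g.max()
    r=least_squares(lambda v:np.array(ext(v))-[lo,hi],[0,.039]);print(r.x,r.fun)
```

```text
packed rows 144 215
[0.0026 0.0375] [-0. -0.]
mid rows 155 225
[-0.0079  0.0367] [0. 0.]
```

```bash
python3 -m jog '[42,-0.32,0.03,0.3,0, 42,0,0,0.8,0, 42,0,0,0.8,0, 42,0,0,0.6,0, 42,0,0,0,0]' 10; python3 st.py '[.5397,.0146,.078]'
```

```text
clock: 11.57
position: [0.5331, 0.0158, 0.0953]
ee_rot: [2.497, 1.897, -0.032]
force: [-0.7, -0.2, 0.7]
width: 0.456
11.5667 [0.5331 0.0158 0.0953] yaw -15.55326706580968 F [-0.7116 -0.1548  0.7095] T [-0.094   0.0907 -0.0106] w 41.84109550691969
go [0.0244 0.1694 0.4299]
```

```bash
python3 -m jog '[42,0,0.2,0,0, 42,0,0.03,0.25,0, 42,0,0,0.2,0, 10,0,0,0,0,10,0,0,0,0,10,0,0,0,0,10,0,0,0,0]' 15; python3 st.py '[.5397+.0019,.0146+.0067,.075]'
```

```text
clock: 12.15
position: [0.5429, 0.0123, 0.0768]
ee_rot: [2.498, 1.896, -0.034]
force: [-1.2, 0.3, -1.5]
width: 0.236
12.15 [0.5429 0.0123 0.0768] yaw -15.586050088348342 F [-1.1998  0.2953 -1.4918] T [-0.0922  0.2081 -0.0796] w 21.635509406699203
go [ 0.2098 -0.0905  0.0407]
```

```bash
python3 -m jog '[10,0,0,-0.08,0, 10,0.15,0,0,0, 10,0.1,0,0,0, 10,0,0,0,0]' 15; python3 st.py; python3 -m jog '[10,0,0,0.1,0, 10,0,0,0.1,0]' 15; python3 st.py '[.5416,.0213,.075]'
```

```text
clock: 12.48
position: [0.5461, 0.0232, 0.0815]
ee_rot: [2.498, 1.896, -0.031]
force: [0.1, 0.5, -0.0]
width: 0.237
12.4833 [0.5461 0.0232 0.0815] yaw -15.591118456668022 F [ 0.1153  0.4967 -0.0198] T [-0.0684  0.1246 -0.015 ] w 21.768194367913267
clock: 12.65
position: [0.5459, 0.024, 0.0741]
ee_rot: [2.497, 1.899, -0.03]
force: [-6.9, 0.6, 20.4]
width: 0.238
12.65 [0.5459 0.024  0.0741] yaw -15.513124597498791 F [-6.8992  0.6323 20.4034] T [0.0087 1.8361 0.0233] w 21.882419818255393
go [-0.0949 -0.0844 -0.02  ]
```

```bash
python3 -m jog '[40,0,0,-0.03,0, 40,0,-0.07,0,0, 40,0,0,0,0]' 15; python3 st.py
python3 - <<'E'
from h import *; from cell import *
cv2.imwrite("pics/s8.png",get_image("side")[:,:,::-1])
E
python3 -m jog '[40,0,0,-0.6,0,40,0,0,-0.9,0,40,0,0,-0.9,0,40,0,0,-0.9,0, 40,0,0,0,0]'
cat > meas.py <<'E'
from h import *; from cell import *; import pickle,sys
p=camera_params("wrist");im=get_image("wrist")[:,:,::-1].copy();cv2.imwrite(f"pics/{sys.argv[1]}.png",im)
pickle.dump(p,open(sys.argv[1]+".pkl","wb"))
q=(.5416,.0213,-.2742);M=R.from_rotvec([0,0,q[2]]).as_matrix();f=np.linspace(0,2*np.pi,200)
m=cv2.inRange(cv2.cvtColor(im,cv2.COLOR_BGR2HSV),(20,70,60),(35,255,255))
for n,x in(("packed",.056),("mid",0),("near",-.056)):
    c=proj(p,M@np.array([x,0,.05])+[q[0],q[1],0]).astype(int)
    P=lambda cx,cy,cz:proj(p,np.concatenate([np.c_[0*f+cx+k,cy+.033*np.cos(f),cz+.033*np.sin(f)] for k in(-.011,.011)])@M.T+[q[0],q[1],0])
    g=P(x,0,.039);lo=g.min(0).astype(int);hi=g.max(0).astype(int)
    # component containing the expected centre
    _,lab,st,_=cv2.connectedComponentsWithStats(cv2.morphologyEx(m,cv2.MORPH_CLOSE,np.ones((3,3))));w=lab[c[1]-8:c[1]+8,c[0]-8:c[0]+8];w=w[w>0]
    if len(w)<30: print(n,"no tin at",c);continue
    b=st[np.bincount(w).argmax()];obs=np.array([b[0],b[1],b[0]+b[2],b[1]+b[3]]);print(n,"box",obs,"expected",g.min(0),g.max(0))
    r=least_squares(lambda v:np.r_[P(*v).min(0),P(*v).max(0)]-obs,[x,0,.039]);print("  centre",r.x-[x,0,0],r.fun)
E
python3 meas.py w8; python3 st.py
```

```text
clock: 12.9
position: [0.5428, 0.0248, 0.0744]
ee_rot: [2.497, 1.899, -0.031]
force: [0.4, 0.4, 0.2]
width: 0.4
12.9 [0.5428 0.0248 0.0744] yaw -15.502777739842623 F [0.3697 0.3559 0.1684] T [-0.1145  0.0519 -0.02  ] w 36.746181728995765
clock: 13.37
position: [0.5436, 0.0257, 0.2093]
ee_rot: [2.499, 1.896, -0.04]
force: [0.9, 0.2, 0.4]
width: 0.44
packed box [294 141 325 212] expected [293.5914 144.0281] [329.3969 214.9317]
  centre [-0.0007  0.0005  0.0309] [-1.9436  0.8657  1.5814 -0.8731]
mid box [237 140 264 211] expected [236.5348 143.7618] [262.705  214.5355]
  centre [0.0007 0.0038 0.0398] [ 0.3217 -0.1308 -0.3218  0.132 ]
near no tin at [188 182]
13.4167 [0.5425 0.0263 0.2069] yaw -15.583372014532573 F [-0.4718  0.3203 -1.0703] T [-0.0893  0.0982 -0.0254] w 40.194149881499044
```

```bash
python3 -m jog '[90,-0.3,0,-0.3,-1, 90,-0.5,0,0,-1, 90,-0.5,0,0,-1, 90,-0.5,0,0,-0.7, 90,0,0,0,0]' 15; python3 st.py '[.4726,-.2032,.15]'
```

```text
clock: 13.83
position: [0.5352, -0.0441, 0.218]
ee_rot: [-2.057, -2.369, 0.044]
force: [-0.6, -1.2, 0.3]
width: 0.75
13.8333 [ 0.5352 -0.0441  0.218 ] yaw 8.057798674439235 F [-0.5505 -1.1913  0.3224] T [-0.1545  0.0444 -0.0149] w 68.81348132438102
go [-3.6926 -2.0652  1.8066]
```

```bash
python3 -m jog '[90,-0.7,-0.4,0,0, 90,-0.7,-0.4,0,0, 90,-0.7,-0.4,0,0, 90,-0.7,-0.4,0,0, 90,-0.5,-0.3,0,0, 90,0,0,0,0, 90,0,0,0.7,0, 90,0,0,0.6,0, 90,0,0,0,0]' 15; python3 st.py '[.4726,-.2032,.109]'
```

```text
clock: 14.58
position: [0.4736, -0.1893, 0.1622]
ee_rot: [-2.062, -2.36, 0.045]
force: [-0.8, 1.3, -0.3]
width: 0.982
14.5833 [ 0.4736 -0.1893  0.1622] yaw 7.702924569365301 F [-0.8317  1.3038 -0.3466] T [-0.0161  0.0717  0.0239] w 90.1887125144843
go [-0.3239 -0.0353  1.3349]
```

```bash
python3 -m jog '[90,-0.32,-0.03,0,-0.05, 90,0,0,0.6,0, 90,0,0,0.5,0, 90,0,0,0.2,0, 90,0,0,0,0]' 15; python3 st.py '[.4726,-.2032,.108]'
```

```text
clock: 15.0
position: [0.474, -0.1998, 0.1086]
ee_rot: [-2.052, -2.363, 0.046]
force: [-0.8, 0.1, 0.6]
width: 0.979
15.0 [ 0.474  -0.1998  0.1086] yaw 8.046296612153357 F [-0.8087  0.1361  0.6145] T [-0.0103 -0.0287 -0.019 ] w 89.90343890115751
go [-0.0784 -0.0455  0.0184]
```

```bash
python3 -m jog '[60,-0.08,-0.03,0.05,0, 30,0,0,0,0, 10,0,0,0,0, 10,0,0,0,0, 10,0,0,0,0, 10,0,0,0,0, 10,0,0,0,0, 10,0,0,0,0, 10,0,0,0,0, 10,0,0,0,0]' 15; python3 st.py;  python3 -m jog '[10,0,0,0,0, 10,0,0,0,0, 10,0,0,0,0]' 25; python3 st.py '[.4726,-.2032,.108]'
```

```text
clock: 15.83
position: [0.4756, -0.2028, 0.111]
ee_rot: [-2.053, -2.367, 0.042]
force: [0.1, -0.6, 2.1]
width: 0.305
15.8333 [ 0.4756 -0.2028  0.111 ] yaw 8.126266604519273 F [ 0.1154 -0.5529  2.1383] T [-0.0866  0.0852 -0.0144] w 28.017534605913628
clock: 16.08
position: [0.476, -0.203, 0.1114]
ee_rot: [-2.054, -2.367, 0.041]
force: [-0.9, 0.2, 1.7]
width: 0.297
16.0833 [ 0.476  -0.203   0.1114] yaw 8.112663445109328 F [-0.895   0.1732  1.6958] T [-0.0233  0.0772  0.0639] w 27.254688671932662
go [ 0.0072 -0.0828  0.0861]
```

Deeper grip this time, as intended. I'll extract along the bay as before, then squeeze.

```bash
python3 -m jog '[10,0,-0.12,-0.22,0, 10,0,-0.12,-0.22,0, 10,0,-0.12,-0.22,0, 10,0,-0.12,-0.22,0, 10,0,-0.12,-0.22,0, 10,0,-0.12,-0.22,0,10,0,0,0,0]' 25; python3 st.py;python3 -m jog '[10,0,-0.1,-0.6,0, 10,0,0,-0.6,0,10,0,0,0,0,10,0,0,0,0,10,0,0,0,0]' 60; python3 st.py
```

```text
clock: 16.67
position: [0.4449, -0.207, 0.1706]
ee_rot: [-2.054, -2.366, 0.041]
force: [-0.1, 0.1, -0.5]
width: 0.239
16.6667 [ 0.4449 -0.207   0.1706] yaw 8.04862919700552 F [-0.0712  0.0878 -0.5284] T [-0.1045 -0.0021 -0.0243] w 21.927399629334847
clock: 17.08
position: [0.4407, -0.2063, 0.2211]
ee_rot: [-2.054, -2.365, 0.038]
force: [0.3, 0.4, -0.3]
width: 0.231
17.0833 [ 0.4407 -0.2063  0.2211] yaw 8.048272766074684 F [ 0.2915  0.415  -0.3226] T [-0.0466 -0.0007 -0.0028] w 21.217573881456243
```

Width now reads 22 mm, so the tin is flat between the pads. On to the near cell.

```bash
python3 -m jog '[10,0,0,0,1, 10,0.3,0,0,1, 10,0.5,0,0,1, 10,0.5,0,0,0.75, 10,0,0,0,0]' 30; python3 st.py '[.4877,.0364,.20]'
```

```text
clock: 17.5
position: [0.443, -0.1534, 0.2165]
ee_rot: [-2.499, -1.893, 0.046]
force: [0.6, -0.2, -1.6]
width: 0.235
17.5 [ 0.443  -0.1534  0.2165] yaw -15.747161897742071 F [ 0.6493 -0.1956 -1.6082] T [-0.1198  0.0211 -0.0175] w 21.608255377562603
go [ 4.8766 -0.2038  0.3211]
```

```bash
python3 -m jog '[10,0.8,-0.03,0,0, 10,0.8,-0.03,0,0, 10,0.8,-0.03,0,0, 10,0.8,-0.03,0,0, 10,0.8,-0.03,0,0, 10,0.5,-0.03,0,0,10,0,0,0,0]' 30; python3 st.py '[.4877,.0364,.14]'
python3 - <<'E'
from h import *; from cell import *; import pickle
p=camera_params("side");im=get_image("side")[:,:,::-1].copy();cv2.imwrite("pics/s9.png",im)
s=observe();M=R.from_rotvec([0,0,np.radians(yawy(s))]).as_matrix();f=np.linspace(0,2*np.pi,200)
T=s["position"]
P=lambda cy,cz,cx=0:proj(p,np.concatenate([np.c_[0*f+cx+k,cy+.033*np.cos(f),cz+.033*np.sin(f)] for k in(-.011,.011)])@M.T+T)
m=cv2.inRange(cv2.cvtColor(im,cv2.COLOR_BGR2HSV),(20,70,60),(35,255,255))
_,lab,st,_=cv2.connectedComponentsWithStats(m)
c=proj(p,M@np.array([0,0,-.05])+T).astype(int);w=lab[c[1]-10:c[1]+10,c[0]-10:c[0]+10];w=w[w>0]
b=st[np.bincount(w).argmax()];obs=np.array([b[0],b[1],b[0]+b[2],b[1]+b[3]]);print(obs,P(0,-.05).min(0),P(0,-.05).max(0))
g=lambda v:np.r_[P(*v).min(0)[0]-obs[0],P(*v).max(0)-obs[2:]]
r=least_squares(g,[0,-.05]);print("cy,cz rel TCP",r.x,r.fun)
E
```

```text
clock: 18.08
position: [0.4837, 0.0278, 0.207]
ee_rot: [-2.497, -1.894, 0.059]
force: [0.1, -0.2, -0.7]
width: 0.235
18.0833 [0.4837 0.0278 0.207 ] yaw -15.658989272100214 F [ 0.097  -0.2356 -0.6738] T [-0.081  -0.0092  0.0063] w 21.610442760472328
go [0.2765 0.0866 1.6676]
[234 169 267 212] [237.7983 169.4101] [271.7256 213.3541]
cy,cz rel TCP [ 0.0118 -0.0415] [-0.8345  1.0355  0.0378]
```

Run:
```python
from h import *; from cell import *
s=observe();p=camera_params("wrist");im=get_image("wrist")[:,:,::-1].copy();cv2.imwrite("pics/w9.png",im)
M=R.from_rotvec(s["ee_rot"]).as_matrix();f=np.linspace(0,2*np.pi,200);T=s["position"]
# tool frame: x=carrier +y, y=carrier +x, z down
P=lambda cx,cz:proj(p,np.concatenate([np.c_[cx+.033*np.cos(f),0*f+k,cz+.033*np.sin(f)] for k in(-.011,.011)])@M.T+T)
m=cv2.inRange(cv2.cvtColor(im,cv2.COLOR_BGR2HSV),(20,70,60),(35,255,255))
_,lab,st,_=cv2.connectedComponentsWithStats(m)
c=proj(p,M@np.array([.025,0,.03])+T).astype(int);print(c)
w=lab[c[1]-10:c[1]+10,c[0]-10:c[0]+10];w=w[w>0];b=st[np.bincount(w).argmax()];print("box",b)
for cx in(-.012,-.006,0,.006,.012):print(cx,P(cx,.0415).min(0),P(cx,.0415).max(0))
```

```text
[248 203]
box [ 226  169   48  117 4903]
-0.012 [225.3094 200.3965] [270.5482 316.9909]
-0.006 [225.0416 190.619 ] [270.8009 307.8001]
0 [224.7676 180.6032] [271.0595 298.458 ]
0.006 [224.4871 170.3381] [271.3242 288.9638]
0.012 [224.1999 159.8123] [271.5952 279.317 ]
```

```bash
python3 -m jog '[10,0.12,0.05,0,0, 10,0,0,0.8,0, 10,0,0,0.6,0, 10,0,0,0.2,0, 10,0,0,0,0]' 30; python3 st.py '[.4864,.0316,.117]'
```

```text
clock: 18.6
position: [0.4849, 0.0211, 0.1416]
ee_rot: [-2.51, -1.883, 0.058]
force: [-0.6, -0.9, -0.2]
width: 0.237
18.6 [0.4849 0.0211 0.1416] yaw -16.268667111809798 F [-0.5839 -0.8946 -0.2074] T [-0.0908  0.0551  0.0229] w 21.73002154761512
go [ 0.2788 -0.0225  0.6085]
```

```bash
python3 -m jog '[10,0.26,-0.02,0.1,-0.1, 10,0.03,0,0.25,0, 10,0.03,0,0.2,0, 10,0,0,0,0]' 30; python3 st.py '[.4864,.0316,.085]'
```

```text
clock: 18.93
position: [0.4888, 0.0329, 0.1198]
ee_rot: [-2.502, -1.894, 0.053]
force: [-0.4, 0.2, -0.9]
width: 0.237
18.9333 [0.4888 0.0329 0.1198] yaw -15.76415274743808 F [-0.4328  0.1621 -0.8703] T [-0.1027  0.0584  0.0101] w 21.720095565265314
go [-0.0245 -0.0298  0.8708]
```

```bash
python3 -m jog '[10,0,-0.04,0.2,0, 10,0.02,-0.02,0.2,0, 10,0.02,0,0.15,0, 10,0,0,0,0]' 20; python3 st.py '[.4864,.0316,.085]'
```

```text
clock: 19.27
position: [0.4929, 0.0339, 0.1018]
ee_rot: [2.502, 1.893, -0.034]
force: [-1.5, 0.5, -1.1]
width: 0.24
19.2667 [0.4929 0.0339 0.1018] yaw -15.778023715051892 F [-1.508   0.5382 -1.0584] T [-0.145   0.0915  0.0029] w 22.04242925135823
go [-0.0919 -0.1359  0.4237]
```

```bash
python3 -m jog '[10,-0.06,-0.14,0,0, 10,0,-0.02,0.12,0, 10,0,0,0.12,0]' 20; python3 st.py '[.4872,.0325,.085]'; python3 -m jog '[10,0,0,0.12,0, 10,0,0,0.12,0]' 20; python3 st.py '[.4872,.0325,.0805]'
```

```text
clock: 19.52
position: [0.4863, 0.0332, 0.0927]
ee_rot: [2.501, 1.893, -0.029]
force: [-0.2, -0.1, -1.3]
width: 0.24
19.5167 [0.4863 0.0332 0.0927] yaw -15.769991031811754 F [-0.1545 -0.0985 -1.3243] T [-0.0844  0.0514  0.    ] w 22.017797804665108
go [-0.0065  0.0272  0.1917]
clock: 19.68
position: [0.4853, 0.0333, 0.0817]
ee_rot: [2.502, 1.894, -0.03]
force: [-0.1, 0.2, -1.0]
width: 0.238
19.6833 [0.4853 0.0333 0.0817] yaw -15.746976054288165 F [-0.1179  0.1825 -0.9815] T [-0.1159  0.1012 -0.0492] w 21.833229042307767
go [-0.0055  0.0522  0.0309]
```

```bash
python3 -m jog '[10,0,0.05,0.08,0, 10,0,0,0.06,0]' 20; python3 st.py
```

```text
clock: 19.85
position: [0.4864, 0.0328, 0.0744]
ee_rot: [2.502, 1.895, -0.033]
force: [-0.3, 0.5, 0.5]
width: 0.237
19.85 [0.4864 0.0328 0.0744] yaw -15.729360750932745 F [-0.3282  0.5084  0.5413] T [-0.1015  0.0812  0.0335] w 21.75670151386486
```

```bash
python3 -m jog '[10,0,0,0.07,0]' 20; python3 st.py
```

```text
clock: 19.93
position: [0.4863, 0.0326, 0.0711]
ee_rot: [2.502, 1.895, -0.034]
force: [0.1, -0.1, -0.9]
width: 0.236
19.9333 [0.4863 0.0326 0.0711] yaw -15.734921974132769 F [ 0.0669 -0.0827 -0.8806] T [-0.1587  0.0468 -0.0059] w 21.694133095847565
```

```bash
python3 -m jog '[10,0,0,0.07,0]' 20; python3 st.py
```

```text
clock: 20.02
position: [0.4871, 0.0324, 0.0686]
ee_rot: [2.502, 1.894, -0.032]
force: [-5.9, 1.5, 27.6]
width: 0.237
20.0167 [0.4871 0.0324 0.0686] yaw -15.746145340349397 F [-5.9181  1.5297 27.615 ] T [0.1295 1.7539 0.0293] w 21.720980390989126
```

```bash
python3 -m jog '[36,0,0,-0.04,0, 36,0,0,0,0, 36,0,0,0,0, 36,0,0,-0.6,0,36,0,0,-0.9,0,36,0,0,-0.9,0,36,0,0,-0.9,0, 36,0,0.3,0,0, 36,0,0.3,0,0, 36,0,0,0,0]'; python3 meas.py w10; python3 st.py
python3 - <<'E'
from h import *; from cell import *
i=get_image("side")[:,:,::-1];cv2.imwrite("pics/s10.png",i);i=i[190:290,160:280]
j=cv2.imread("pics/w10.png")[60:260,130:360]
cv2.imwrite("pics/g10.png",np.hstack([cv2.resize(i,(400,400),interpolation=cv2.INTER_CUBIC),cv2.resize(j,(400,400),interpolation=cv2.INTER_CUBIC)]))
E
```

```text
clock: 20.85
position: [0.5124, 0.0278, 0.2073]
ee_rot: [2.501, 1.895, -0.035]
force: [0.6, -0.4, -0.5]
width: 0.394
packed box [325 135 362 207] expected [323.6857 138.1187] [367.2588 209.9729]
  centre [ 0.0012 -0.0004  0.0269] [-2.5141  1.3432  2.0453 -1.3627]
mid box [272 134 300 206] expected [269.0257 137.9601] [299.4982 209.6912]
  centre [0.0018 0.0024 0.0343] [-1.3601  0.519   1.1016 -0.5267]
near box [206 134 237 205] expected [205.5458 137.802 ] [235.9363 209.4104]
  centre [0.0005 0.0032 0.0365] [ 0.3956 -0.1832 -0.4884  0.1859]
20.9 [0.5112 0.028  0.2067] yaw -15.730535966337259 F [0.6358 0.2461 0.2107] T [-0.1031  0.0323  0.0368] w 36.03804400802005
```

View pics/g10.png

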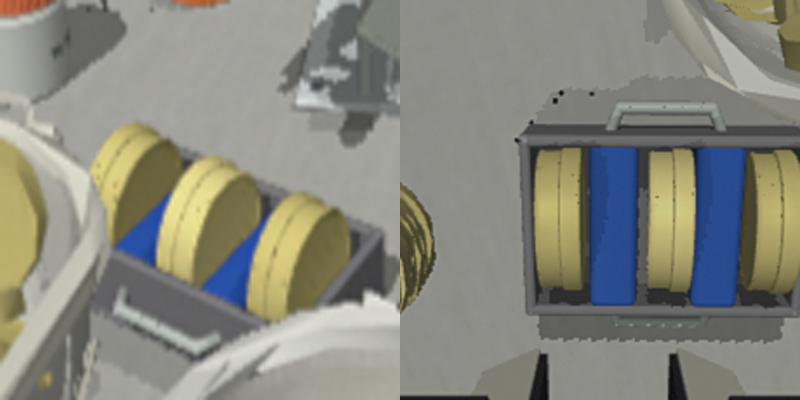

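All three tins line up, with tops in the side view at (130,123), (210,157) and (293,193), evenly on one line. In the wrist view they sit at the same rows (134 to 207). The gripper is clear, so I'll hand in.

Run:
```python
from cell import *
print(sign_off())
```

```text
the job is handed in; nothing more can be done
None
```

Both gold tins from the rack are now standing on edge in the carrier, the right one in the middle cell and the left one in the near cell. I handed the job in at about 21 s, with the gripper open and well above everything.

- **First tin:** It came out of the rack leaning about 25°, and the first try at the cell was stopped by about 57 N. After I eased off and moved across, it straightened. It then came to rest a few millimetres high against the cell's end wall. I regrasped it, moved it about 10 mm along the cell and lowered it to a firm stop.
- **Second tin:** I gripped it deeper, so it came out already upright and went straight down to a firm stop, with a contact force of about 28 N.
- **Last checks:**
  - In the wrist picture all three tins occupy the same rows, within about 2 px.
  - In the side picture their tops lie evenly on one line, which fits both tins being on their cell floors.
  - I never moved the packed tin or the look-alikes.
- **Disagreements:**
  - The fitted centre heights of the three tins came out at 27–37 mm instead of 39 mm. That fit is weak in height and the packed tin was the furthest off, so I relied on comparing the tins with each other.
  - My estimate of where the second tin sat in the grip put the floor about 12 mm too early. I went by the contact force instead.
  - Both tins showed about 1.8 N m of wrist torque at floor contact. It was gone in the next reading I took with the gripper open. I did not establish its cause.

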